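Stack small ware for the bisque kiln

TASK

Build the firing stack on the round kiln bat, from the bottom up: the terracotta cup from the near part of the table standing in the middle of the bat, the square kiln tile lying flat on the cup's rim, the pinch pot standing on the tile, and the small round kiln disc lying flat on top of the pot as a cover. Centre every piece over the one below, upright and steady, then let go of it; leave the other things on the table where they are.

Things in the scene. Friction and masses are not known exactly. Their poses are not given: they have to be found in the camera images.
- kiln_bat: round buff refractory slab with a slightly paler top, 100 mm across, 12 mm thick, fixed to the table; the base of the stack. Origin: centre of its underside (on the table), z up
- terracotta_cup: orange-brown unglazed round cup, open at the top, 69 mm high, no handle, loose, about 0.15 kg. Wall about 64 to 67 mm across near the rim, foot 52 mm across, opening about 48 mm; slightly uneven by hand (1 to 2 mm). Origin: centre of the underside of its foot, z up along its axis (towards the rim). A similar cup far off at the back left, beyond the tool chest, is fixed and not meant
- square_tile: square buff refractory kiln tile with a slightly paler top, 62 x 62 mm, 14 mm thick, loose, lying flat, about 0.09 kg. Origin: centre of its underside, x and y square to its edges, z up
- pinch_pot: squat grey clay-coloured round pot, open at the top, 49 mm high, no handle, hard, loose, about 0.14 kg. Wall 65 to 69 mm across from mid height to rim (narrowest across its own x axis), foot 52 mm across, opening about 48 mm; slightly uneven (1 to 2 mm). Origin: centre of the underside of its foot, z up along its axis
- round_disc: round buff refractory disc with a slightly paler top and a small dark centre dot, 64 mm across, 14 mm thick, loose, lying flat, about 0.08 kg. Not the bat, which is much wider. Origin: centre of its underside, z up
- needle_tool: bystander, not to be moved: wooden-handled needle tool, 177 mm long, 15 mm wide, 12 mm high, lying flat. Origin: centre of its underside, its length along its y axis
- wood_rib: bystander, not to be moved: flat oval wooden rib, 62 x 96 mm, 8 mm thick, lying flat. Origin: centre of its underside, its length along its y axis

How it is judged (in metres and radians):
At the end, for the whole second after the job is handed in: On the bat, from below: cup (within 12 mm of the bat's centre), square tile, pinch pot, round disc, each seated on the piece below (height within 6 mm), centred on it within 10 mm, within 0.09 rad of upright; all released and at rest (horizontal distance between terracotta_cup and kiln_bat below 0.012 m and z of terracotta_cup in the frame of kiln_bat between 0.006 and 0.018 m and angle between each of terracotta_cup, square_tile, pinch_pot, round_disc's own z axis and vertical below 0.09 rad and linear speed of each of terracotta_cup, square_tile, pinch_pot, round_disc below 0.02 m/s and angular speed of each of terracotta_cup, square_tile, pinch_pot, round_disc below 0.15 rad/s and horizontal distance between square_tile and terracotta_cup below 0.01 m and z of square_tile in the frame of terracotta_cup between 0.0625 and 0.0745 m and horizontal distance between pinch_pot and square_tile below 0.01 m and z of pinch_pot in the frame of square_tile between 0.008 and 0.02 m and horizontal distance between round_disc and pinch_pot below 0.01 m and z of round_disc in the frame of pinch_pot between 0.0425 and 0.0545 m); the robot touches nothing.
It fails at once if a bystander (needle tool or wooden rib) is moved by more than 30 mm (distance of any of needle_tool, wood_rib from where it was at the start of the episode above 0.03 m).
It also fails if it takes over 112 s, if anything falls off the work surface, if the arm or the gripper's body presses on something with over 40 N, if the wrist force passes 120 N, or if a joint passes its speed limit or range.

ROBOT

A 6-joint arm with a two-finger parallel gripper is mounted at the origin on a cart in front of the work surface, level with it; the furniture and walls round the work are solid. World frame = base frame: x ahead of the robot, y to its left, z up, the work surface at z = 0. Lengths are in m, angles in degrees, forces in N, time in s.
With the tool pointing down it reaches from about 0.325 to 0.775 m from the base axis. Payload 9.3 kg.
Tool frame: the origin (TCP) lies on the centre line of the jaws, within the pads' length; the fingertips stand tip_reach ahead of it and the grasp point (between the pads) lies 3 mm ahead of it (tip_reach is the distance from the TCP to the fingertips, in m); z points along the fingers, y is the line along which they close (so a half turn about z gives the same grasp; the last joint's range is limited). The gripper opens to 85 mm and grips with 20 to 120 N. Pads are 22 mm wide; open, the fingers measure 114 mm over their backs; the gripper's body (76 mm by 85 mm) begins 54 mm behind the grasp point. The pads swing forward as they close: fully open they stand 13 mm farther back than shut.
Start: joints at [64.423, 14.817, 1.232, 76.415, 0, 81.257], TCP at [0.159, 0.526, 0.253] pointing down, gripper open.
Joint ranges: [-174.27, 174.27], [-52.1, 104.24], [-59.71, 78.15], [-110.17, 111.67], [-87.03, 83.33], [-180, 180]. Speed limits (degrees/s): [127.2, 127.2, 159.86, 180, 180, 180].

INTERFACE

Orientations are given as a 3x3 rotation matrix whose columns are the frame's x, y, z axes.
In Python, from bench import get_state, get_image, camera_model, sign_off, tip_reach gives the robot as it stands. The module is installed in compiled form; this text tells all that it offers.
- The arm moves only by the tool servo_tool, never from a script. Its argument "motion" is a list of rows, each a list of 4 numbers: the shift along the tool's x, y, z as a fraction of full scale, then the turn about the tool's z as a fraction of full scale. In form: [[x, y, z, spin], ...]. A call has 1 to 12 rows; each row shifts and turns the commanded pose from where the row before left it, along the tool's axes as they then stand; what a row does not reach is not made up. Full scale, the value 1, is 3 cm for a shift and 0.1 rad for a turn. A row lasts 1/8 s, in which the tool goes at most 62.5 mm and 10.7 degrees, less where a joint would pass 70% of its speed; a pose out of reach is approached as far as the arm can. A call with a number of a shift or a turn outside -1 to 1 is refused whole. A call with a gripper value outside its range is refused whole. "hand" is the opening, from 0 (shut) to 1 (fully open), set as the call begins (left out, the last holds). The fingers move at their own pace and stop on an object; "force" is the grip in N (left out, the last holds). Time passes only in rows, so rows that do not move let the fingers close. It gives the time, the measured TCP pose, the force, the opening and the grip force at its end, in the units of the state.
- get_state(): the state, without advancing time (a new reading comes with each control period).
- get_image(name): name is "scene" or "top"; returns the picture (420x560x3 uint8, blue, green, red); there is no depth.
- camera_model(name): a dict with "fx", "fy", "cx", "cy" (pixels), "distortion" ([k1, k2, p1, p2, k3] as OpenCV has them; the pictures are not rectified), "cam_to_world" (4x4, takes a point from camera to world coordinates). Camera axes: x right, y down, z forward; pixel columns grow to the right and rows downward; lengths in m; the calibration is good to about 2 mm. A picture is of the moment at which its call begins. camera_model takes no time and is no camera call.
- sign_off(): hands the job in; it is judged then, once.
The state is a dict: "t": time; "q": joint angles; "joint_vel": joint speeds; "joint_torque": joint torques, N m; "tcp_pos": TCP position; "eef_rot": TCP orientation; "ft_force": force on the tool from outside, world axes, zero at the start; "ft_torque": the same for the moment, N m; "opening": opening from 0.0 (shut) to 1.0 (fully open); "grip_force": force on a finger pad.
Only numpy, scipy, OpenCV 4.12 (cv2) and the standard library are available. Lean on these libraries where they do the work, as an engineer would, in place of code of your own. Each camera call takes 0.05 s, during which the arm holds its last target. There are 200 camera calls.

## Working session

There is one attempt and no reset: what is moved stays moved. The work goes in short steps, Python scripts to look and compute and a tool call to move; the robot and the scene stay as the last step left them, time stands still between calls to the robot, and variables do not carry over. Pictures are saved under pics/ and viewed, at most 14 in all, crops included, and the job is handed in when it is done.

Besides the shell and the picture viewer there is one more tool, called after ">>>" as name(argument=value, ...) on one line, values as JSON. servo_tool: Moves the arm, as the interface text tells. Its arguments: {"type":"object","properties":{"motion":{"type":"array"},"hand":{"type":"number"},"force":{"type":"number"}},"required":["motion"]}

```bash
mkdir -p pics; python3 - <<'E'
from bench import *
import cv2,numpy as np
for n in("scene","top"):
    cv2.imwrite(f"pics/{n}0.png",get_image(n)); m=camera_model(n); print(n,m["fx"],m["cx"],m["cy"],m["distortion"]);print(np.round(m["cam_to_world"],3))
s=get_state();print(s["t"],s["tcp_pos"],np.round(s["eef_rot"],3),s["opening"],tip_reach)
E
```

```text
scene 438.55574820773285 280.70325179894087 205.67040091706738 [-0.00832397  0.          0.          0.          0.        ]
[[ 0.564 -0.581  0.587 -0.064]
 [-0.826 -0.401  0.397 -0.447]
 [ 0.004 -0.708 -0.706  0.731]
 [ 0.     0.     0.     1.   ]]
top 394.0529880403856 288.00366115639343 217.37595032649162 [-0.04934997  0.          0.          0.          0.        ]
[[-0.004 -0.998  0.063  0.48 ]
 [-1.     0.005  0.002 -0.084]
 [-0.002 -0.063 -0.998  1.033]
 [ 0.     0.     0.     1.   ]]
0.1 [0.1591841  0.52621953 0.25272022] [[-0.957  0.29  -0.001]
 [ 0.29   0.957 -0.001]
 [ 0.    -0.001 -1.   ]] 0.9985601430191949 0.022
```

View pics/scene0.png

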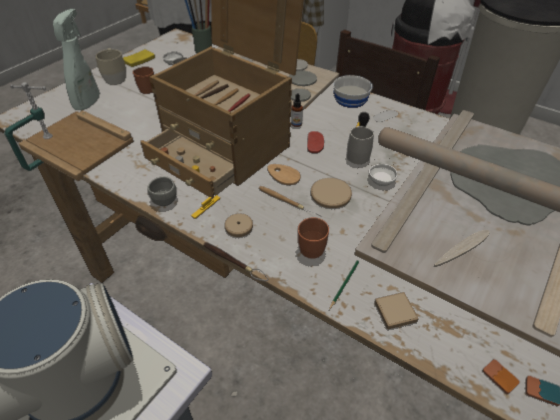

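View pics/top0.png

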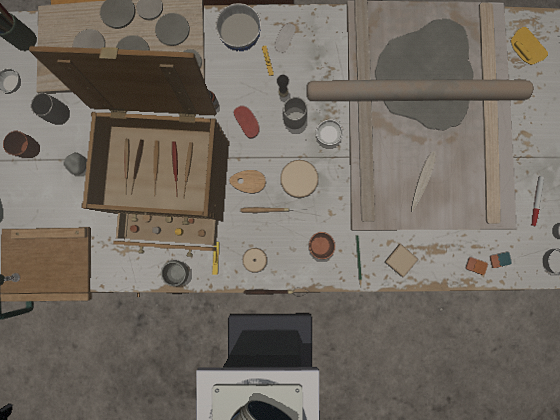

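The scene view shows the cup (313,238), bat (331,192), tile (396,310), pot (162,191) and disc (238,225). In the top view they are at (320,245), (300,179), (401,260), (176,273) and (255,260). The needle tool and rib lie just left of the bat.

```bash
cat > h.py <<'E'
from bench import *
import cv2,numpy as np
def ray(n,p,z):
    m=camera_model(n);K=np.array([[m["fx"],0,m["cx"]],[0,m["fy"],m["cy"]],[0,0,1]])
    u=cv2.undistortPoints(np.array(p,float).reshape(-1,1,2),K,np.array(m["distortion"]))[:,0]
    T=np.array(m["cam_to_world"]);d=np.c_[u,np.ones(len(u))]@T[:3,:3].T;o=T[:3,3]
    return (o+d*((z-o[2])/d[:,2])[:,None])[:,:2]
def pix(n,P):
    m=camera_model(n);K=np.array([[m["fx"],0,m["cx"]],[0,m["fy"],m["cy"]],[0,0,1]])
    T=np.linalg.inv(m["cam_to_world"]);return cv2.projectPoints(np.array(P,float).reshape(-1,1,3),cv2.Rodrigues(T[:3,:3])[0],T[:3,3],K,np.array(m["distortion"]))[0][:,0]
def blob(im,c,r,f):
    """largest contour near c where mask f(hsv,bgr) holds"""
    x0,y0=c[0]-r,c[1]-r;s=im[y0:y0+2*r,x0:x0+2*r]
    m=f(cv2.cvtColor(s,cv2.COLOR_BGR2HSV).astype(int)).astype(np.uint8)
    m=cv2.morphologyEx(cv2.morphologyEx(m,cv2.MORPH_OPEN,np.ones((3,3))),cv2.MORPH_CLOSE,np.ones((3,3)))
    k=max(cv2.findContours(m,cv2.RETR_EXTERNAL,cv2.CHAIN_APPROX_NONE)[0],key=cv2.contourArea)
    return cv2.convexHull(k)[:,0]+[x0,y0]
E
python3 - <<'E'
from h import *
im={n:get_image(n) for n in("scene","top")}
buff=lambda h:(h[...,1]>70)&(h[...,2]>90)
red=lambda h:(h[...,1]>115)
dark=lambda h:(h[...,2]<125)&(h[...,1]<60)
Q={"bat":((300,179),24,(331,192),26,.012,buff),"cup":((320,245),22,(313,238),27,.069,red),"tile":((401,260),24,(396,310),26,.014,buff),
"pot":((176,273),20,(162,191),22,.049,dark),"disc":((255,260),18,(238,225),20,.014,buff)}
for k,(ct,rt,cs,rs,z,f) in Q.items():
    for n,c,r in(("top",ct,rt),("scene",cs,rs)):
        b=blob(im[n],c,r,f);cv2.polylines(im[n],[b.astype(np.int32)],True,(255,0,255),1)
        w=ray(n,b,z).astype(np.float32);R=cv2.minAreaRect(w*1000);C,rad=cv2.minEnclosingCircle(w*1000)
        print(k,n,np.round(R,1) if 0 else [np.round(x,1) for x in R],np.round(C,1),round(rad,1))
v=np.hstack([cv2.resize(im["top"][140:300,150:430],None,fx=1.4,fy=1.4),cv2.resize(im["scene"][150:340,130:430],(392,224))])
cv2.imwrite("pics/seg.png",v)
E
```

```text
Traceback (most recent call last):
  File "h.py", line 16, in blob
    k=max(cv2.findContours(m,cv2.RETR_EXTERNAL,cv2.CHAIN_APPROX_NONE)[0],key=cv2.contourArea)
ValueError: max() iterable argument is empty
```

```bash
python3 - <<'E'
import cv2
for n,P in(("top",[(300,179),(330,200),(320,245),(313,252),(401,260),(401,285),(176,273),(168,273),(190,285),(248,258),(275,260)]),("scene",[(331,190),(331,204),(313,248),(310,230),(396,308),(392,323),(162,200),(162,186),(238,220),(250,240),(290,240)])):
    h=cv2.cvtColor(cv2.imread(f"pics/{n}0.png"),cv2.COLOR_BGR2HSV); print(n,[(p,h[p[1],p[0]].tolist()) for p in P])
E
```

```text
top [((300, 179), [18, 57, 161]), ((330, 200), [19, 14, 148]), ((320, 245), [10, 123, 131]), ((313, 252), [12, 62, 62]), ((401, 260), [17, 62, 149]), ((401, 285), [17, 11, 158]), ((176, 273), [23, 18, 115]), ((168, 273), [19, 22, 94]), ((190, 285), [18, 17, 153]), ((248, 258), [19, 55, 161]), ((275, 260), [17, 15, 149])]
scene [((331, 190), [17, 74, 149]), ((331, 204), [17, 80, 140]), ((313, 248), [11, 137, 69]), ((310, 230), [9, 138, 70]), ((396, 308), [17, 73, 151]), ((392, 323), [17, 76, 141]), ((162, 200), [23, 18, 57]), ((162, 186), [30, 16, 63]), ((238, 220), [17, 75, 147]), ((250, 240), [18, 16, 157]), ((290, 240), [16, 17, 161])]
```

```bash
cat > meas.py <<'E'
from h import *
im={n:get_image(n) for n in("scene","top")}
buff=lambda h:(h[...,1]>40)&(h[...,2]>90)
red=lambda h:(h[...,1]>75)
dark=lambda h:(h[...,2]<128)&(h[...,1]<60)
Q={"bat":((300,179),24,(331,192),26,.012,buff),"cup":((320,245),22,(313,238),27,.069,red),"tile":((401,260),24,(396,310),26,.014,buff),
"pot":((176,273),20,(162,191),22,.049,dark),"disc":((255,260),18,(238,225),20,.014,buff)}
for k,(ct,rt,cs,rs,z,f) in Q.items():
    for n,c,r in(("top",ct,rt),("scene",cs,rs)):
        b=blob(im[n],c,r,f);cv2.polylines(im[n],[b.astype(np.int32)],True,(255,0,255),1)
        w=ray(n,b,z).astype(np.float32);R=cv2.minAreaRect(w*1000);C,rad=cv2.minEnclosingCircle(w*1000)
        print(k,n,[np.round(x,1) for x in R],np.round(C,1),round(rad,1))
v=np.hstack([cv2.resize(im["top"][140:300,150:430],None,fx=1.4,fy=1.4),cv2.resize(im["scene"][150:340,130:430],(392,224))])
cv2.imwrite("pics/seg.png",v)
E
python3 meas.py
```

```text
bat top [array([ 647.2, -110.8]), array([94.2, 94.9]), np.float64(89.7)] [ 646.8 -110.1] 49.6
bat scene [array([ 642.6, -113.5]), array([95.1, 97.2]), np.float64(34.6)] [ 642.9 -113.9] 50.2
cup top [array([ 470.6, -160.9]), array([51. , 52.8]), np.float64(40.8)] [ 469.4 -159.5] 28.8
cup scene [array([ 451.1, -176.6]), array([106.2,  61.2]), np.float64(32.8)] [ 448.7 -172.9] 53.6
tile top [array([ 438.4, -380. ]), array([60.7, 78.2]), np.float64(48.9)] [ 436.2 -377.5] 42.6
tile scene [array([ 434. , -379.9]), array([61.1, 74.7]), np.float64(49.2)] [ 430.3 -377.2] 42.5
pot top [array([404.2, 198.2]), array([64.6, 75.5]), np.float64(0.4)] [402.8 197.2] 39.3
pot scene [array([380.8, 179.9]), array([120. ,  65.3]), np.float64(47.3)] [380.9 179.8] 60.2
disc top [array([435.7,   5.2]), array([59.4, 59. ]), np.float64(89.8)] [435.6   5.7] 31.4
disc scene [array([433.2,   3.8]), array([60.7, 60.9]), np.float64(34.6)] [432.1   3.8] 31.6
```

View pics/seg.png

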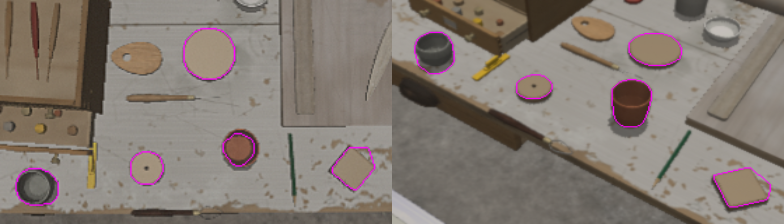

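The overlay shows that bat and disc are traced well. The cup (inner only), pot (shadow included) and tile (wood flake included) need tighter masks.

```bash
python3 - <<'E'
from h import *
im={n:cv2.imread(f"pics/{n}0.png") for n in("scene","top")}
out=[]
for k,n,c,r,z,fs in(("cup","top",(320,245),20,.069,[lambda h,t=t:(h[...,1]>t)&(h[...,0]<15) for t in(40,50,60)]),
 ("pot","top",(176,273),20,.049,[lambda h,t=t:(h[...,2]<t)&(h[...,1]<60) for t in(85,100,115)]),
 ("tile","top",(401,260),20,.014,[lambda h,t=t:(h[...,1]>t)&(h[...,2]>130) for t in(48,52,56)]),
 ("tile","scene",(396,308),24,.014,[lambda h,t=t:(h[...,1]>t)&(h[...,2]>145) for t in(55,60,65)])):
  for f in fs:
    b=blob(im[n],c,r,f);w=ray(n,b,z).astype(np.float32)*1000
    print(k,n,[np.round(x,1) for x in cv2.minAreaRect(w)])
  v=im[n].copy();cv2.polylines(v,[b.astype(np.int32)],True,(255,0,255),1)
  for a in(im[n],v): out.append(cv2.resize(a[c[1]-25:c[1]+25,c[0]-25:c[0]+25],(190,190),interpolation=cv2.INTER_NEAREST))
cv2.imwrite("pics/z.png",np.vstack([np.hstack(out[:4]),np.hstack(out[4:])]))
E
```

```text
cup top [array([ 472.6, -164.4]), array([63.5, 63.3]), np.float64(89.7)]
cup top [array([ 471.3, -163.2]), array([61.1, 60.9]), np.float64(89.6)]
cup top [array([ 468.3, -163. ]), array([62.1, 58.9]), np.float64(51.7)]
pot top [array([401. , 218.9]), array([55.3, 29.4]), np.float64(3.6)]
pot top [array([402.7, 197.4]), array([55.5, 72.6]), np.float64(5.1)]
pot top [array([404., 197.]), array([59.7, 73. ]), np.float64(0.4)]
tile top [array([ 432.2, -374.9]), array([57.7, 58.1]), np.float64(49.1)]
tile top [array([ 432.2, -374.9]), array([57.7, 58.1]), np.float64(49.1)]
tile top [array([ 432.2, -374.9]), array([57.7, 58.1]), np.float64(49.1)]
tile scene [array([ 429.9, -375.4]), array([53.8, 53.8]), np.float64(48.4)]
tile scene [array([ 429.9, -375.4]), array([53.8, 53.8]), np.float64(48.4)]
tile scene [array([ 429.9, -375.4]), array([53.8, 53.8]), np.float64(48.4)]
```

View pics/z.png

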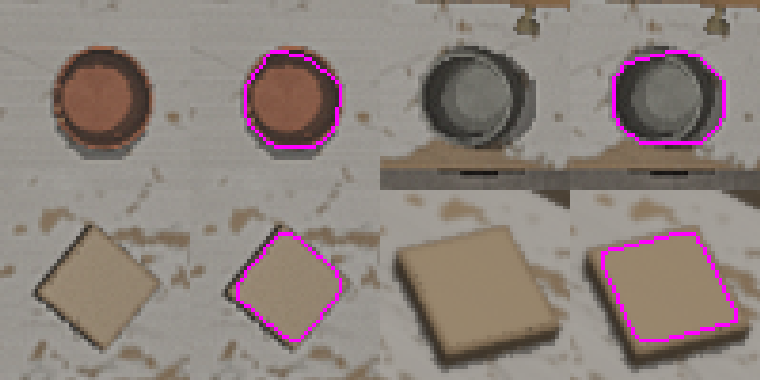

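The crops give the rim and face centres: cup rim about (321.6,245), pot rim about (174,272.6) and tile (401.5,260), all in the top view. Now I'll work out the moves to the cup.

```bash
cat > go.py <<'E'
from h import *
def go(x,y,z,head=None):
    s=get_state();R=np.array(s["eef_rot"]);p=np.array(s["tcp_pos"]);h=np.degrees(np.arctan2(R[1,1],R[0,1]))
    d=R.T@(np.array([x,y,z])-p)/.03
    print("t",round(s["t"],2),"p",np.round(p*1000,1),"head",round(h,1),"q6",round(s["q"][5]),"F",np.round(s["ft_force"],1),"-> shift units",np.round(d,2),"" if head is None else f"spin {np.radians((h-head+90)%180-90)/.1:.2f}")
E
python3 - <<'E'
from go import *
print("cup",ray("top",[321.6,245],.069),"pot",ray("top",[174,272.6],.049),"tile",ray("top",[401.4,260],.014))
print(pix("scene",[[.471,-.163,.069],[.403,.204,.049]]))
go(.471,-.163,.253,73)
E
```

```text
cup [[ 0.47253286 -0.16339096]] pot [[0.40503577 0.20319733]] tile [[ 0.43228308 -0.37395667]]
[[312.69290623 227.2677624 ]
 [161.26666696 184.31192922]]
t 0.3 p [159.2 526.4 253. ] head 73.2 q6 81 F [ 0.2 -0.3 -0.7] -> shift units [-1.660e+01 -1.899e+01  1.000e-02] spin 0.03
```

>>> servo_tool(motion=[[-0.7, -0.8, 0, 0], [-0.7, -0.8, 0, 0], [-0.7, -0.8, 0, 0], [-0.7, -0.8, 0, 0], [-0.7, -0.8, 0, 0], [-0.7, -0.8, 0, 0], [-0.7, -0.8, 0, 0], [-0.7, -0.8, 0, 0], [-0.7, -0.8, 0, 0], [-0.7, -0.8, 0, 0], [-0.7, -0.8, 0, 0], [-0.7, -0.8, 0, 0]], hand=1, force=40)

```text
t: 1.8
tcp_pos: [0.3173, 0.1768, 0.2534]
eef_rot: [[-0.957, 0.29, 0.0], [0.29, 0.957, 0.0], [-0.0, 0.0, -1.0]]
ft_force: [-0.2, 0.3, 0.4]
opening: 1.002
grip_force: 0.0
```

>>> servo_tool(motion=[[-0.7, -0.8, 0, 0], [-0.7, -0.8, 0, 0], [-0.7, -0.8, 0, 0], [-0.7, -0.8, 0, 0], [-0.7, -0.8, 0.2, 0], [-0.7, -0.8, 0.3, 0], [-0.7, -0.8, 0.4, 0], [-0.7, -0.8, 0.4, 0], [-0.7, -0.8, 0.4, 0], [-0.7, -0.8, 0.3, 0], [-0.7, -0.8, 0.2, 0], [0, 0, 0, 0]])

```text
t: 3.3
tcp_pos: [0.4621, -0.1433, 0.1865]
eef_rot: [[-0.957, 0.292, -0.001], [0.292, 0.957, 0.0], [0.001, -0.0, -1.0]]
ft_force: [-0.1, 0.4, 0.2]
opening: 0.999
grip_force: 0.0
```

```bash
python3 - <<'E'
from go import *
go(.472,-.163,.053,73)
cv2.imwrite("pics/a.png",cv2.resize(get_image("scene")[100:300,200:440],None,fx=3,fy=3))
E
```

```text
t 3.3 p [ 462.1 -143.3  186.5] head 73.0 q6 -10 F [-0.1  0.4  0.2] -> shift units [-0.51 -0.53  4.45] spin 0.01
```

View pics/a.png

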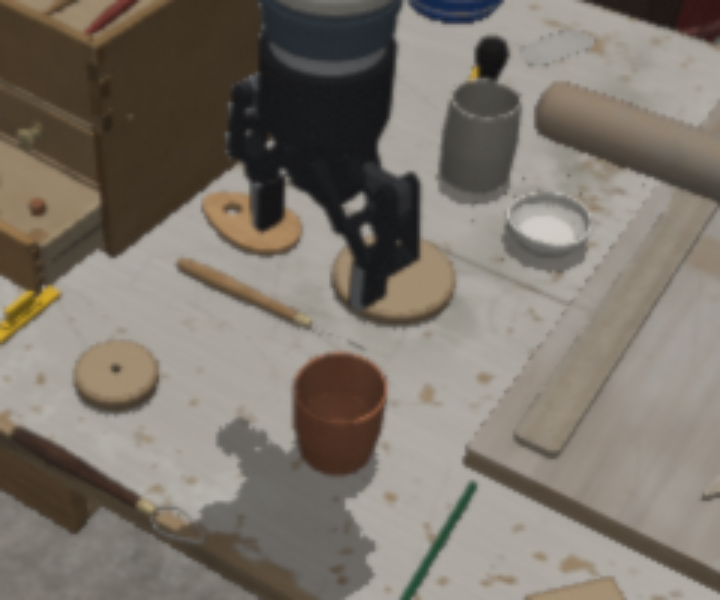

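The view shows the open gripper above the cup and a little off it. The fingertips are at (362,305) and (266,228) in the crop, and the cup is clear.

>>> servo_tool(motion=[[-0.26, -0.27, 0, 0], [-0.25, -0.26, 0.3, 0], [0, 0, 0.5, 0], [0, 0, 0.6, 0], [0, 0, 0.6, 0], [0, 0, 0.6, 0], [0, 0, 0.6, 0], [0, 0, 0.6, 0], [0, 0, 0.45, 0], [0, 0, 0.2, 0], [0, 0, 0, 0], [0, 0, 0, 0]])

```text
t: 4.85
tcp_pos: [0.4721, -0.1616, 0.0543]
eef_rot: [[-0.957, 0.29, 0.001], [0.29, 0.957, -0.0], [-0.001, -0.0, -1.0]]
ft_force: [0.1, 0.3, 0.4]
opening: 0.996
grip_force: 0.0
```

```bash
python3 - <<'E'
from go import *
print([pix("scene",[[.4621,-.1433,z]]).round(1).tolist() for z in(.164,.170,.177)])
go(.472,-.163,.053,73)
im=get_image("scene"); m=lambda h:(h[...,1]>75)
cv2.imwrite("pics/b.png",cv2.resize(im[170:290,240:400],None,fx=4,fy=4))
E
```

```text
[[[304.1, 191.9]], [[304.3, 189.6]], [[304.4, 186.8]]]
t 4.85 p [ 472.1 -161.6   54.3] head 73.2 q6 -12 F [0.1 0.3 0.4] -> shift units [-0.01 -0.05  0.04] spin 0.03
```

View pics/b.png

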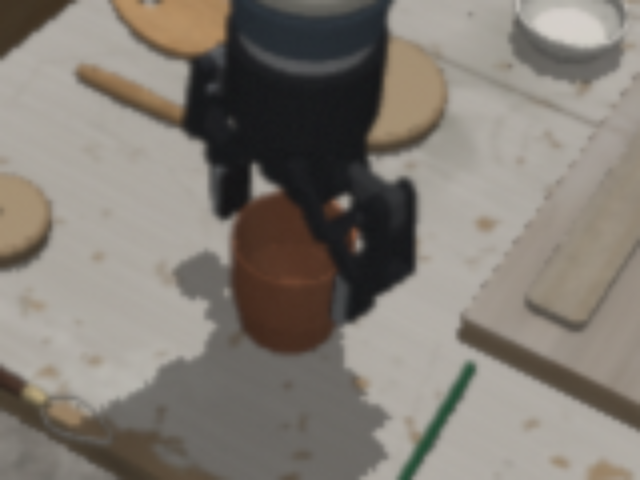

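The cup is straddled well, with a finger on each side. Closing and lifting.

>>> servo_tool(motion=[[0, 0, 0, 0], [0, 0, 0, 0], [0, 0, 0, 0], [0, 0, 0, 0], [0, 0, 0, 0], [0, 0, 0, 0]], hand=0, force=40)

```text
t: 5.65
tcp_pos: [0.4721, -0.1617, 0.0545]
eef_rot: [[-0.957, 0.29, 0.001], [0.29, 0.957, -0.001], [-0.001, -0.0, -1.0]]
ft_force: [-1.2, -0.3, 5.3]
opening: 0.74
grip_force: 42.6
```

>>> servo_tool(motion=[[0, 0, -0.2, 0], [0, 0, -0.5, 0], [0, 0, -0.6, 0], [0, 0, -0.6, 0], [0, 0, -0.4, 0], [0, 0, -0.1, 0], [0, 0, 0, 0]])

```text
t: 6.52
tcp_pos: [0.4716, -0.1614, 0.1255]
eef_rot: [[-0.957, 0.29, -0.0], [0.29, 0.957, 0.0], [0.0, 0.0, -1.0]]
ft_force: [-0.6, -0.7, -2.1]
opening: 0.745
grip_force: 44.5
```

```bash
python3 - <<'E'
from go import *
go(.647,-.110,.126,73)
E
```

```text
t 6.53 p [ 471.6 -161.4  125.5] head 73.2 q6 -12 F [-0.6 -0.7 -2.1] -> shift units [-5.1   3.33 -0.02] spin 0.03
```

>>> servo_tool(motion=[[-0.3, 0.2, 0, 0], [-0.6, 0.4, 0, 0], [-0.8, 0.5, 0, 0], [-0.8, 0.5, 0, 0], [-0.8, 0.5, 0, 0], [-0.8, 0.5, 0, 0], [-0.6, 0.4, 0, 0], [-0.3, 0.23, 0, 0], [-0.1, 0.1, 0, 0], [0, 0, 0, 0]])

```text
t: 7.78
tcp_pos: [0.6469, -0.11, 0.1255]
eef_rot: [[-0.957, 0.29, -0.001], [0.29, 0.957, 0.0], [0.001, -0.0, -1.0]]
ft_force: [-0.0, 0.1, -1.6]
opening: 0.739
grip_force: 44.5
```

```bash
python3 - <<'E'
from go import *
go(.647,-.110,.067,73)
cv2.imwrite("pics/c.png",np.hstack([cv2.resize(get_image("scene")[110:230,270:390],None,fx=3,fy=3),cv2.resize(get_image("top")[120:240,240:360],None,fx=3,fy=3)]))
E
```

```text
t 7.78 p [ 646.9 -110.   125.5] head 73.2 q6 0 F [-0.   0.1 -1.6] -> shift units [-0.01  0.    1.95] spin 0.03
```

View pics/c.png

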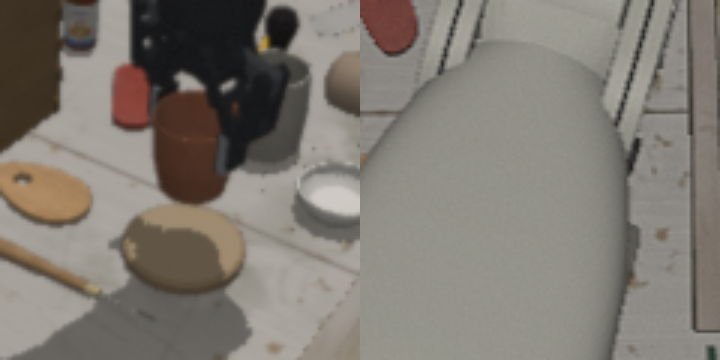

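The cup hangs upright over the bat: its axis is at column 191 of the crop and the bat's centre at column 184, which perspective explains. Lowering.

>>> servo_tool(motion=[[0, 0, 0.3, 0], [0, 0, 0.5, 0], [0, 0, 0.5, 0], [0, 0, 0.3, 0], [0, 0, 0.2, 0], [0, 0, 0.1, 0], [0, 0, 0.06, 0], [0, 0, 0, 0], [0, 0, 0, 0]])

```text
t: 9.0
tcp_pos: [0.6473, -0.1102, 0.0673]
eef_rot: [[-0.957, 0.29, 0.001], [0.29, 0.957, -0.0], [-0.001, -0.0, -1.0]]
ft_force: [0.2, 0.7, -1.8]
opening: 0.741
grip_force: 44.5
```

>>> servo_tool(motion=[[0, 0, 0.03, 0], [0, 0, 0.02, 0], [0, 0, 0, 0]])

```text
t: 9.38
tcp_pos: [0.6475, -0.1103, 0.0665]
eef_rot: [[-0.957, 0.29, 0.002], [0.29, 0.957, -0.0], [-0.002, -0.0, -1.0]]
ft_force: [-2.0, 0.5, 6.4]
opening: 0.745
grip_force: 45.0
```

>>> servo_tool(motion=[[0, 0, 0, 0], [0, 0, 0, 0], [0, 0, 0, 0], [0, 0, 0, 0], [0, 0, -0.3, 0], [0, 0, -0.7, 0], [0, 0, -0.9, 0], [0, 0, -0.9, 0], [0, 0, -0.6, 0], [0, 0, -0.2, 0], [0, 0, 0, 0]], hand=1)

```text
t: 10.75
tcp_pos: [0.6472, -0.1101, 0.1737]
eef_rot: [[-0.957, 0.29, 0.0], [0.29, 0.957, -0.0], [-0.0, 0.0, -1.0]]
ft_force: [-0.1, -0.0, -0.1]
opening: 0.999
grip_force: 0.0
```

```bash
python3 - <<'E'
from go import *
go(.432,-.374,.1,49.1)
E
```

```text
t 10.75 p [ 647.2 -110.1  173.7] head 73.2 q6 0 F [-0.1 -0.  -0.1] -> shift units [  4.32 -10.5    2.45] spin 4.20
```

>>> servo_tool(motion=[[0.36, -0.88, 0, 0], [0.36, -0.88, 0, 0], [0.36, -0.88, 0, 0], [0.36, -0.88, 0, 0], [0.36, -0.88, 0, 0], [0.36, -0.88, 0, 0], [0.36, -0.88, 0, 0], [0.36, -0.88, 0, 0], [0.36, -0.88, 0, 0], [0.36, -0.88, 0, 0], [0.36, -0.88, 0, 0], [0.36, -0.82, 0, 0]])

```text
t: 12.25
tcp_pos: [0.4309, -0.3745, 0.1725]
eef_rot: [[-0.957, 0.29, -0.001], [0.29, 0.957, 0.001], [0.001, 0.001, -1.0]]
ft_force: [-0.1, 0.8, 0.4]
opening: 1.002
grip_force: 0.0
```

>>> servo_tool(motion=[[0, 0, 0.5, 0.6], [0, 0, 0.5, 0.6], [0, 0, 0.5, 0.6], [0, 0, 0.5, 0.6], [0, 0, 0.5, 0.6], [0, 0, 0, 0.6], [0, 0, 0, 0.6], [0, 0, 0, 0], [0, 0, 0, 0]])

```text
t: 13.38
tcp_pos: [0.4317, -0.3739, 0.0981]
eef_rot: [[-0.757, 0.654, -0.0], [0.654, 0.757, 0.001], [0.001, 0.0, -1.0]]
ft_force: [0.0, -0.5, 0.7]
opening: 1.004
grip_force: 0.0
```

```bash
python3 - <<'E'
from go import *
go(.432,-.374,.025,49.1)
b,t=get_image("scene"),get_image("top")
c=blob(t,(322-20,179),26,lambda h:(h[...,1]>40)&(h[...,0]<15)&(h[...,2]<175)&(h[...,1]>70));w=ray("top",c,.081).astype(np.float32)*1000
print("cup",[np.round(x,1) for x in cv2.minAreaRect(w)],"bat",pix("top",[[.647,-.11,.012]]))
cv2.imwrite("pics/d.png",np.hstack([cv2.resize(b[240:360,320:480],None,fx=2.5,fy=2.5),cv2.resize(t[140:220,245:352],(400,300))]))
E
```

```text
t 13.38 p [ 431.7 -373.9   98.1] head 49.2 q6 -8 F [ 0.  -0.5  0.7] -> shift units [-0.01  0.    2.44] spin 0.01
cup [array([ 638.8, -112. ]), array([51.9, 53.7]), np.float64(45.0)] bat [[298.70560563 177.99638204]]
```

View pics/d.png

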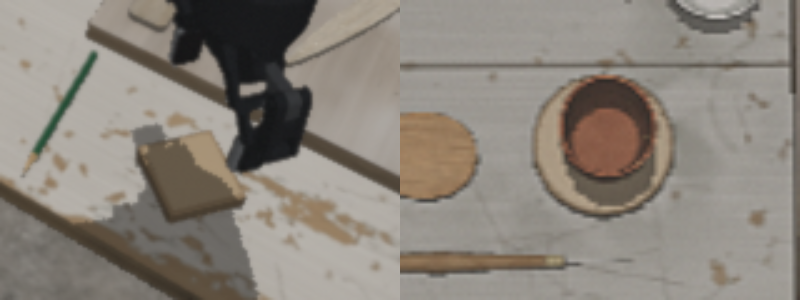

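The tile is straddled from above, and the cup stands on the bat: its rim centre is about (300.2,173.5) in the top view and the bat's is (299,178). Descending to the tile.

>>> servo_tool(motion=[[0, 0, 0.3, 0], [0, 0, 0.5, 0], [0, 0, 0.5, 0], [0, 0, 0.5, 0], [0, 0, 0.3, 0], [0, 0, 0.2, 0], [0, 0, 0.1, 0], [0, 0, 0.05, 0], [0, 0, 0, 0], [0, 0, 0, 0]])

```text
t: 14.72
tcp_pos: [0.432, -0.3742, 0.0253]
eef_rot: [[-0.756, 0.655, 0.0], [0.655, 0.756, -0.0], [-0.001, -0.0, -1.0]]
ft_force: [-0.4, -0.4, 0.1]
opening: 1.001
grip_force: 0.0
```

```bash
python3 - <<'E'
from go import *
go(.432,-.374,.022,49.1)
print("cup",ray("top",[300.2,173.5],.081))
cv2.imwrite("pics/e.png",cv2.resize(get_image("scene")[255:355,330:470],None,fx=5,fy=5,interpolation=cv2.INTER_CUBIC))
E
```

```text
t 14.72 p [ 432.  -374.2   25.3] head 49.1 q6 -8 F [-0.4 -0.4  0.1] -> shift units [0.   0.01 0.11] spin 0.00
cup [[ 0.64673586 -0.11194128]]
```

View pics/e.png

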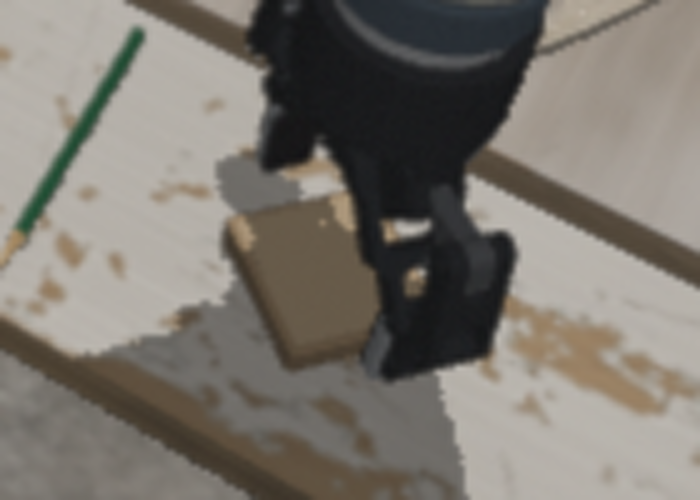

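>>> servo_tool(motion=[[0, 0, 0.08, 0], [0, 0, 0, 0], [0, 0, 0, 0], [0, 0, 0, 0], [0, 0, 0, 0], [0, 0, 0, 0], [0, 0, 0, 0], [0, 0, 0, 0]], hand=0, force=40)

```text
t: 15.78
tcp_pos: [0.4319, -0.3741, 0.0226]
eef_rot: [[-0.756, 0.655, 0.0], [0.655, 0.756, -0.0], [-0.0, 0.0, -1.0]]
ft_force: [-1.9, 1.2, 4.0]
opening: 0.709
grip_force: 43.9
```

>>> servo_tool(motion=[[0, 0, -0.1, 0], [0, 0, -0.4, 0], [0, 0, -0.8, 0], [0, 0, -0.9, 0], [0, 0, -0.9, 0], [0, 0, -0.9, 0], [0, 0, -0.6, 0], [0, 0, -0.2, 0], [0, 0, 0, 0]])

```text
t: 16.9
tcp_pos: [0.4319, -0.3741, 0.1667]
eef_rot: [[-0.756, 0.655, 0.0], [0.655, 0.756, -0.0], [-0.0, -0.0, -1.0]]
ft_force: [-0.2, -0.2, -0.9]
opening: 0.711
grip_force: 43.6
```

```bash
python3 - <<'E'
from go import *
go(.647,-.111,.16)
cv2.imwrite("pics/f.png",cv2.resize(get_image("scene")[195:335,330:470],None,fx=4,fy=4,interpolation=cv2.INTER_CUBIC))
E
```

```text
t 16.9 p [ 431.9 -374.1  166.7] head 49.1 q6 -8 F [-0.2 -0.2 -0.9] -> shift units [ 0.32 11.32  0.22]
```

View pics/f.png

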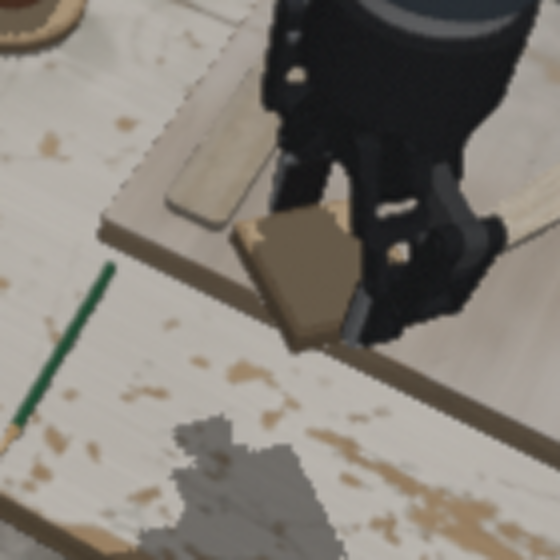

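The tile is held level. Carrying it over the cup.

>>> servo_tool(motion=[[0, 0.4, 0, 0], [0.03, 0.9, 0, 0], [0.03, 1, 0, 0], [0.03, 1, 0, 0], [0.03, 1, 0, 0], [0.03, 1, 0, 0], [0.03, 1, 0, 0], [0.03, 1, 0, 0], [0.03, 1, 0, 0], [0.03, 1, 0, 0], [0.03, 1, 0, 0], [0.03, 0.8, 0, 0]])

```text
t: 18.45
tcp_pos: [0.643, -0.1141, 0.1658]
eef_rot: [[-0.756, 0.654, -0.001], [0.654, 0.756, 0.0], [0.001, -0.0, -1.0]]
ft_force: [0.4, 0.4, -0.7]
opening: 0.712
grip_force: 43.6
```

>>> servo_tool(motion=[[0, 0.22, 0, 0], [0, 0, 0.3, 0], [0, 0, 0.6, 0], [0, 0, 0.5, 0], [0, 0, 0.2, 0], [0, 0, 0, 0], [0, 0, 0, 0]])

```text
t: 19.32
tcp_pos: [0.647, -0.1112, 0.1192]
eef_rot: [[-0.756, 0.655, 0.001], [0.655, 0.756, -0.0], [-0.001, 0.0, -1.0]]
ft_force: [0.6, -0.1, -0.2]
opening: 0.71
grip_force: 43.6
```

```bash
python3 - <<'E'
from go import *
go(.647,-.111,.1045)
cv2.imwrite("pics/g.png",cv2.resize(get_image("scene")[100:230,270:400],None,fx=4,fy=4,interpolation=cv2.INTER_CUBIC))
E
```

```text
t 19.32 p [ 647.  -111.2  119.2] head 49.1 q6 24 F [ 0.6 -0.1 -0.2] -> shift units [0.   0.   0.49]
```

View pics/g.png

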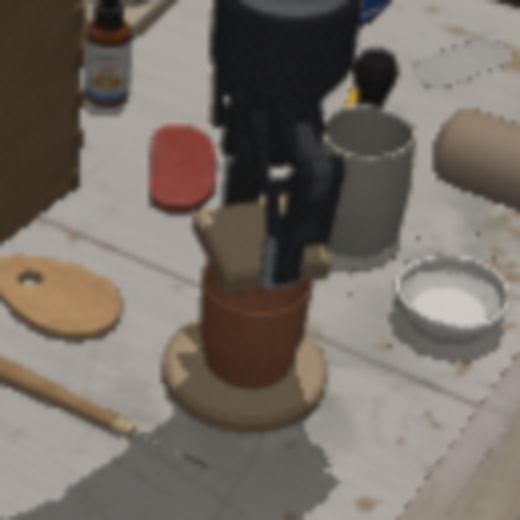

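The tile hangs centred over the cup. Lowering to contact.

>>> servo_tool(motion=[[0, 0, 0.2, 0], [0, 0, 0.18, 0], [0, 0, 0.1, 0], [0, 0, 0.03, 0], [0, 0, 0, 0]])

```text
t: 20.0
tcp_pos: [0.6468, -0.111, 0.1036]
eef_rot: [[-0.756, 0.655, 0.0], [0.655, 0.756, -0.0], [-0.0, 0.0, -1.0]]
ft_force: [-0.2, -0.2, 1.3]
opening: 0.714
grip_force: 43.8
```

>>> servo_tool(motion=[[0, 0, 0.01, 0], [0, 0, 0, 0], [0, 0, 0, 0], [0, 0, 0, 0], [0, 0, 0, 0], [0, 0, -0.2, 0], [0, 0, -0.6, 0], [0, 0, -0.8, 0], [0, 0, -0.8, 0], [0, 0, -0.4, 0], [0, 0, -0.1, 0], [0, 0, 0, 0]], hand=1)

```text
t: 21.5
tcp_pos: [0.6465, -0.1109, 0.1894]
eef_rot: [[-0.756, 0.655, -0.001], [0.655, 0.756, 0.0], [0.001, -0.0, -1.0]]
ft_force: [0.4, 0.2, 0.6]
opening: 1.0
grip_force: 0.0
```

```bash
python3 - <<'E'
from go import *
go(.404,.203,.19,73)
E
```

```text
t 21.5 p [ 646.5 -110.9  189.4] head 49.1 q6 24 F [0.4 0.2 0.6] -> shift units [ 1.296e+01  2.610e+00 -1.000e-02] spin -4.17
```

>>> servo_tool(motion=[[0.87, -0.76, 0, 0], [0.87, -0.76, 0, 0], [0.87, -0.76, 0, 0], [0.87, -0.76, 0, 0], [0.87, -0.76, 0, 0], [0.87, -0.76, 0, 0], [0.88, -0.76, 0, 0], [0.76, 0.88, 0, 0], [0.76, 0.88, 0, 0], [0.76, 0.88, 0, 0], [0.76, 0.88, 0, 0], [0.76, 0.88, 0, 0]])

```text
t: 23.0
tcp_pos: [0.4036, 0.0638, 0.1893]
eef_rot: [[-0.756, 0.655, -0.001], [0.655, 0.756, 0.0], [0.001, -0.001, -1.0]]
ft_force: [-0.2, -0.4, -0.5]
opening: 1.001
grip_force: 0.0
```

>>> servo_tool(motion=[[0.76, 0.88, 0, 0], [0.76, 0.88, 0, 0], [0.76, 0.88, 0, 0], [0.76, 0.88, 0, 0], [0, 0, 0, -0.83], [0, 0, 0, -0.83], [0, 0, 0.4, -0.83], [0, 0, 0.5, -0.83], [0, 0, 0.5, -0.83], [0, 0, 0.5, 0], [0, 0, 0.2, 0], [0, 0, 0, 0]])

```text
t: 24.5
tcp_pos: [0.404, 0.2021, 0.1265]
eef_rot: [[-0.956, 0.294, -0.001], [0.294, 0.956, -0.0], [0.001, -0.001, -1.0]]
ft_force: [-0.9, 0.4, 0.3]
opening: 1.0
grip_force: 0.0
```

```bash
python3 - <<'E'
from go import *
go(.404,.203,.038,73)
a,t=get_image("scene"),get_image("top")
v=np.hstack([cv2.resize(a[130:230,110:225],(400,348)),cv2.resize(t[140:220,255:347],(400,348))])
cv2.imwrite("pics/i.png",v)
E
```

```text
t 24.5 p [404.  202.1 126.5] head 72.9 q6 33 F [-0.9  0.4  0.3] -> shift units [0.01 0.03 2.95] spin -0.02
```

View pics/i.png

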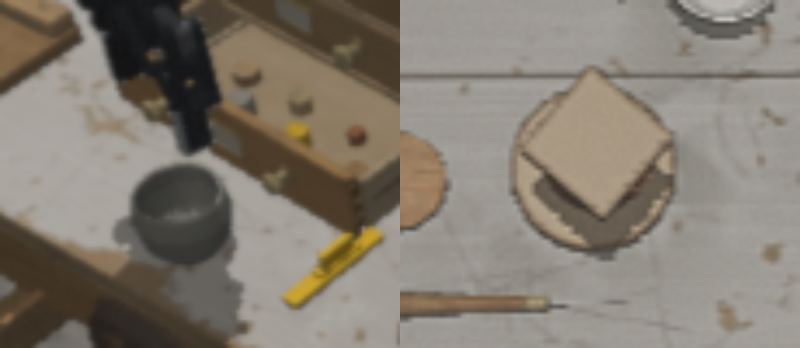

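```bash
python3 - <<'E'
from h import *
P=lambda a,b:[110+a/3.478,130+b/3.48]
print("tile",ray("top",[299.9,172.5],.095),"bottom corner",ray("scene",[P(362,228)],0),"top corner if z",[(z,ray("scene",[P(362,180)],z).round(3).tolist()) for z in(.04,.05,.06)],"knob",ray("scene",[P(270,180)],.03),ray("scene",[P(152,108)],.03))
E
```

```text
tile [[ 0.64670856 -0.11082239]] bottom corner [[0.48014019 0.11673173]] top corner if z [(0.04, [[0.486, 0.117]]), (0.05, [[0.478, 0.109]]), (0.06, [[0.47, 0.1]])] knob [[0.45844481 0.17692245]] [[0.46774855 0.30097211]]
```

The tile is centred on the cup to under 1 mm. The drawer (front at x≈0.48, knobs at 0.458) clears the gripper. Going down on the pot.

>>> servo_tool(motion=[[0, 0.03, 0.3, 0], [0, 0, 0.5, 0], [0, 0, 0.6, 0], [0, 0, 0.6, 0], [0, 0, 0.5, 0], [0, 0, 0.3, 0], [0, 0, 0.12, 0], [0, 0, 0, 0]])

```text
t: 25.6
tcp_pos: [0.4047, 0.2031, 0.0394]
eef_rot: [[-0.956, 0.294, 0.0], [0.294, 0.956, -0.0], [-0.0, 0.0, -1.0]]
ft_force: [0.5, 0.1, 0.4]
opening: 1.002
grip_force: 0.0
```

>>> servo_tool(motion=[[0, 0, 0, 0], [0, 0, 0, 0], [0, 0, 0, 0], [0, 0, 0, 0], [0, 0, 0, 0], [0, 0, 0, 0]], hand=0, force=40)

```text
t: 26.35
tcp_pos: [0.4051, 0.2033, 0.0404]
eef_rot: [[-0.956, 0.294, 0.002], [0.294, 0.956, 0.001], [-0.001, 0.001, -1.0]]
ft_force: [-2.0, 0.1, 9.2]
opening: 0.767
grip_force: 41.9
```

>>> servo_tool(motion=[[0, 0, -0.1, 0], [0, 0, -0.4, 0], [0, 0, -0.8, 0], [0, 0, -0.9, 0], [0, 0, -0.9, 0], [0, 0, -0.9, 0], [0, 0, -0.7, 0], [0, 0, -0.3, 0], [0, 0, 0, 0]])

```text
t: 27.48
tcp_pos: [0.4047, 0.2031, 0.1897]
eef_rot: [[-0.956, 0.294, 0.001], [0.294, 0.956, 0.0], [-0.001, 0.0, -1.0]]
ft_force: [0.4, 0.5, -1.5]
opening: 0.768
grip_force: 45.1
```

```bash
python3 - <<'E'
from go import *
go(.647,-.111,.19)
cv2.imwrite("pics/j.png",cv2.resize(get_image("scene")[60:200,110:250],None,fx=4,fy=4,interpolation=cv2.INTER_CUBIC))
E
```

```text
t 27.48 p [404.7 203.1 189.7] head 72.9 q6 33 F [ 0.4  0.5 -1.5] -> shift units [-10.8   -7.63  -0.  ]
```

View pics/j.png

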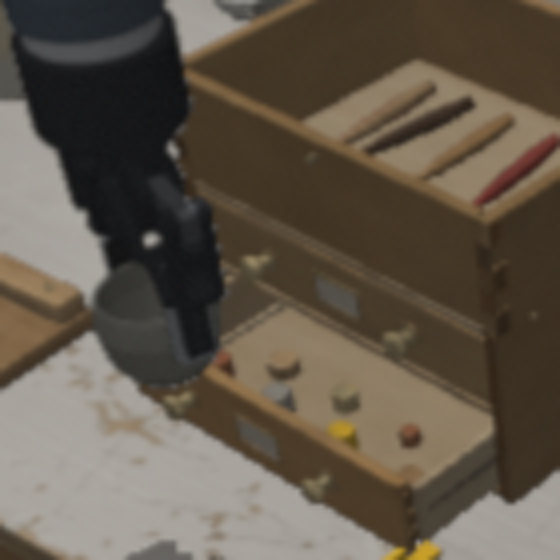

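The pot is held upright, clear of the drawer and chest. I'll carry it along −y first, then +x.

>>> servo_tool(motion=[[-0.12, -0.4, 0, 0], [-0.22, -0.7, 0, 0], [-0.29, -0.95, 0, 0], [-0.29, -0.95, 0, 0], [-0.29, -0.95, 0, 0], [-0.29, -0.95, 0, 0], [-0.29, -0.95, 0, 0], [-0.29, -0.95, 0, 0], [-0.29, -0.95, 0, 0], [-0.29, -0.95, 0, 0], [-0.27, -0.8, 0, 0], [-0.15, -0.5, 0, 0]])

```text
t: 29.02
tcp_pos: [0.404, -0.1122, 0.1888]
eef_rot: [[-0.955, 0.296, -0.001], [0.296, 0.955, 0.0], [0.001, 0.0, -1.0]]
ft_force: [0.1, -0.1, -2.0]
opening: 0.767
grip_force: 45.1
```

>>> servo_tool(motion=[[-0.4, 0.12, 0, 0], [-0.75, 0.23, 0, 0], [-0.85, 0.26, 0, 0], [-0.85, 0.26, 0, 0], [-0.85, 0.26, 0, 0], [-0.85, 0.26, 0, 0], [-0.85, 0.26, 0, 0], [-0.85, 0.26, 0, 0], [-0.75, 0.23, 0, 0], [-0.5, 0.15, 0, 0], [-0.22, 0.08, 0, 0], [0, 0, 0, 0]])

```text
t: 30.52
tcp_pos: [0.6471, -0.1104, 0.1888]
eef_rot: [[-0.956, 0.294, -0.001], [0.294, 0.956, 0.0], [0.001, 0.0, -1.0]]
ft_force: [-0.4, -0.1, -1.9]
opening: 0.767
grip_force: 45.1
```

```bash
python3 - <<'E'
from go import *
go(.647,-.111,.145)
E
```

```text
t 30.52 p [ 647.1 -110.4  188.8] head 72.9 q6 0 F [-0.4 -0.1 -1.9] -> shift units [-0.01 -0.02  1.46]
```

>>> servo_tool(motion=[[0, -0.02, 0.2, 0], [0, 0, 0.4, 0], [0, 0, 0.4, 0], [0, 0, 0.3, 0], [0, 0, 0.15, 0], [0, 0, 0, 0], [0, 0, 0, 0]])

```text
t: 31.4
tcp_pos: [0.6469, -0.1117, 0.1462]
eef_rot: [[-0.956, 0.294, 0.001], [0.294, 0.956, -0.0], [-0.001, -0.0, -1.0]]
ft_force: [-0.3, -0.1, -1.7]
opening: 0.769
grip_force: 45.1
```

```bash
python3 - <<'E'
from go import *
go(.647,-.111,.136)
cv2.imwrite("pics/k.png",cv2.resize(get_image("scene")[90:220,275:405],None,fx=4,fy=4,interpolation=cv2.INTER_CUBIC))
E
```

```text
t 31.4 p [ 646.9 -111.7  146.2] head 72.9 q6 0 F [-0.3 -0.1 -1.7] -> shift units [0.   0.02 0.34]
```

View pics/k.png

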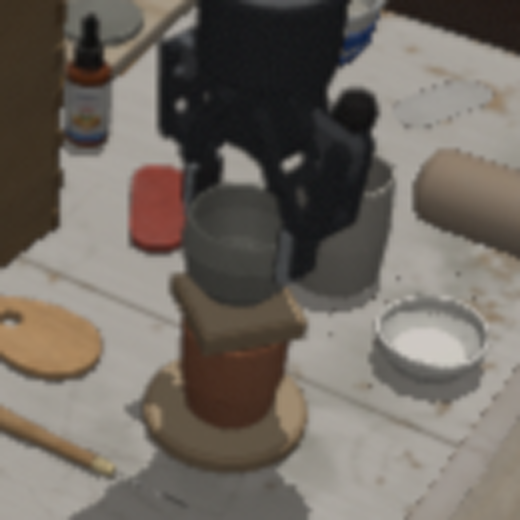

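The pot hangs upright over the tile, both centred near column 238 of the crop. That was my last picture, so checks are numeric from here. Lowering.

>>> servo_tool(motion=[[0, 0, 0.15, 0], [0, 0, 0.12, 0], [0, 0, 0.05, 0], [0, 0, 0, 0], [0, 0, 0, 0]])

```text
t: 32.08
tcp_pos: [0.6468, -0.1117, 0.1364]
eef_rot: [[-0.956, 0.294, 0.0], [0.294, 0.956, -0.0], [-0.0, 0.0, -1.0]]
ft_force: [-0.6, -0.2, -2.1]
opening: 0.762
grip_force: 45.1
```

>>> servo_tool(motion=[[0, 0, 0.03, 0], [0, 0, 0.02, 0], [0, 0, 0, 0]])

```text
t: 32.45
tcp_pos: [0.6468, -0.1117, 0.1352]
eef_rot: [[-0.956, 0.294, 0.001], [0.294, 0.956, -0.0], [-0.001, -0.0, -1.0]]
ft_force: [-0.3, -1.0, 2.6]
opening: 0.764
grip_force: 45.4
```

Contact. Releasing and rising.

>>> servo_tool(motion=[[0, 0, 0, 0], [0, 0, 0, 0], [0, 0, 0, 0], [0, 0, 0, 0], [0, 0, -0.2, 0], [0, 0, -0.6, 0], [0, 0, -0.9, 0], [0, 0, -0.9, 0], [0, 0, -0.6, 0], [0, 0, -0.2, 0], [0, 0, 0, 0]], hand=1)

```text
t: 33.83
tcp_pos: [0.6467, -0.1116, 0.2368]
eef_rot: [[-0.956, 0.294, 0.0], [0.294, 0.956, -0.0], [-0.0, 0.0, -1.0]]
ft_force: [0.4, -0.2, 0.7]
opening: 1.0
grip_force: 0.0
```

```bash
python3 - <<'E'
from go import *
go(.436,.0055,.1,73)
E
```

```text
t 33.83 p [ 646.7 -111.6  236.8] head 72.9 q6 0 F [ 0.4 -0.2  0.7] -> shift units [7.86 1.66 4.56] spin -0.02
```

>>> servo_tool(motion=[[0.87, 0.18, 0, 0], [0.87, 0.18, 0, 0], [0.87, 0.18, 0, 0], [0.87, 0.18, 0, 0], [0.87, 0.18, 0, 0], [0.87, 0.18, 0.3, 0], [0.87, 0.18, 0.6, 0], [0.87, 0.2, 0.8, 0], [0.87, 0.2, 0.8, 0], [0, 0, 0.8, 0], [0, 0, 0.7, 0], [0, 0, 0.5, 0]])

```text
t: 35.33
tcp_pos: [0.4359, 0.0053, 0.1002]
eef_rot: [[-0.956, 0.294, -0.002], [0.294, 0.956, 0.0], [0.002, -0.0, -1.0]]
ft_force: [1.2, -0.2, -0.0]
opening: 1.002
grip_force: 0.0
```

```bash
python3 - <<'E'
from go import *
go(.436,.0055,.0225,73)
t=get_image("top")
h=cv2.cvtColor(t,cv2.COLOR_BGR2HSV)
# expected pot rim centre pixel and its mask
print("expect pot rim",pix("top",[[.6467,-.111,.144]]), "tile corners c",pix("top",[[.6467,-.111,.095]]))
b=blob(t,(300,172),24,lambda h:(h[...,1]<36)&(h[...,2]<140));w=ray("top",b,.144).astype(np.float32)*1000
print("pot",[np.round(x,1) for x in cv2.minAreaRect(w)])
for r in range(158,186,2): print(r,' '.join(f"{a}/{v}" for a,v in h[r,280:322:2,1:]))
E
```

```text
t 35.33 p [435.9   5.3 100.2] head 72.9 q6 7 F [ 1.2 -0.2 -0. ] -> shift units [-0.01  0.01  2.59] spin -0.02
expect pot rim [[300.57272536 168.70976283]] tile corners c [[299.973946   172.50319746]]
pot [array([ 641.5, -108.6]), array([61.6, 64.5]), np.float64(89.7)]
158 16/147 19/146 14/142 19/147 16/147 19/148 19/132 18/126 16/98 22/46 29/44 17/75 18/129 19/134 16/146 19/147 15/139 18/145 18/143 16/143 24/129
160 14/149 17/152 13/152 14/149 15/153 15/138 16/93 22/59 26/59 26/60 17/61 13/57 22/58 23/68 17/117 19/146 18/143 22/140 17/137 15/136 14/143
162 17/151 12/147 15/150 17/151 14/124 20/91 19/53 21/62 21/60 23/66 19/67 17/61 26/59 21/60 19/55 18/99 20/139 15/132 20/142 16/146 15/150
164 17/150 15/152 17/151 19/131 15/99 25/52 18/56 21/74 11/68 16/97 19/94 16/82 19/68 19/66 21/60 21/107 17/90 13/152 13/156 13/156 13/157
166 16/146 14/146 22/129 77/96 21/97 23/55 19/82 19/94 13/99 17/121 13/119 14/110 19/96 19/94 16/65 24/53 16/129 18/126 14/151 15/150 14/151
168 16/148 12/129 72/141 32/87 17/92 21/61 19/93 19/106 18/116 18/115 18/115 18/113 17/118 20/101 18/98 18/72 14/109 54/8
[... 465 characters left out ...]
/125 57/169 58/84 64/115 18/87 22/92 18/97 13/118 18/113 16/112 18/114 16/110 20/114 14/113 21/98 21/84 18/98 57/129 59/163 29/106 19/131
178 36/127 60/162 56/168 54/109 23/55 21/123 23/89 14/107 18/115 21/111 18/113 18/113 20/114 16/98 19/96 19/93 11/46 59/135 59/161 35/118 19/133
180 29/123 57/161 56/160 54/170 54/76 18/56 19/108 18/84 22/93 18/102 13/114 17/104 17/89 14/93 19/122 20/51 64/88 58/92 62/87 27/122 19/132
182 25/123 62/161 55/166 55/84 56/96 71/65 12/62 17/61 16/110 19/134 17/104 17/137 18/112 15/67 19/55 81/79 56/100 56/95 62/90 22/116 17/136
184 14/112 72/127 56/167 52/88 54/94 66/89 86/59 44/69 24/63 22/59 24/53 19/54 26/59 32/56 86/74 54/90 55/97 62/87 71/141 16/113 17/136
```

```bash
python3 - <<'E'
from h import *
a=np.linspace(0,6.28,60);c=(.6467,-.111)
def circ(r,z,c=c):return np.c_[c[0]+r*np.cos(a),c[1]+r*np.sin(a),0*a+z]
for n,r in(("top",24),("scene",26)):
    im=get_image(n);P=np.vstack([pix(n,circ(.032,.144)),pix(n,circ(.0335,.125)),pix(n,circ(.026,.095))])
    C=P.mean(0).round().astype(int)
    b=blob(im,C,r,lambda h:(h[...,1]<40)&(h[...,2]<118))
    print(n,"obs",b.min(0),b.max(0),"exp",P.min(0).round(1),P.max(0).round(1))
    h=cv2.cvtColor(im,cv2.COLOR_BGR2HSV)
    if n=="top":
        for r in range(152,160):print(r,h[r,294:306,2])
    else:
        print(C)
        for r in range(C[1]-26,C[1]+26,3):print(r,' '.join(f"{s}/{v}" for s,v in h[r,C[0]-24:C[0]+24:3,1:]))
E
```

```text
top obs [286 158] [314 185] exp [285.9 154.9] [314.7 184.5]
152 [148 148 146 148 148 147 146 149 149 150 147 147]
153 [150 150 148 148 148 147 147 148 145 135 137 141]
154 [147 148 151 150 149 153 153 152 142 128 123 138]
155 [151 151 152 130 118 115 126 148 146 147 141 131]
156 [141 141 140 140 124 112 108 114 130 140 137 122]
157 [ 91  92 114 129 132 127 130 134 118  96 100 101]
158 [124 125  96  54  44  46  44  52  77 109 130 123]
159 [ 82  44  52  53  55  55  55  53  55  44  54 100]
scene obs [320 128] [360 169] exp [320.2 137. ] [350.7 170.4]
[335 154]
128 17/162 17/161 16/161 17/162 17/162 16/162 17/163 16/161 19/160 17/161 17/162 16/161 18/160 16/159 20/116 38/74
131 72/146 90/150 70/142 21/161 17/162 16/161 17/161 19/161 19/159 18/159 19/160 18/160 21/161 21/147 20/65 22/69
134 150/129 154/129 152/131 146/131 23/157 17/162 19/160 17/161 16/161 17/162 19/159 19/159 16/161 24/96 25/71 22/70
137 143/130 150/129 152/131 150/133 92/147 16/164 16/161 16/162 17/163 17/161 19/160 19/161 16/158 25/70 23/89 24/85
140 144/131 151/130 152/129 147/130 125/129 15/157 17/132 19/96 17/92 16/
[... 736 characters left out ...]
/65 20/65 19/66 20/65 21/60 24/65 20/75 27/67 22/69
164 16/162 17/162 17/150 83/71 32/55 20/52 14/53 14/54 23/56 18/56 23/56 24/54 64/91 15/100 18/98 17/92
167 23/145 17/162 16/163 45/80 77/83 37/55 19/53 19/54 19/55 19/54 27/57 68/86 72/99 39/138 16/109 17/108
170 17/164 22/154 22/139 48/102 84/67 73/91 68/86 61/75 53/68 68/82 75/92 78/88 84/118 81/117 17/163 16/163
173 17/164 19/161 16/163 35/103 96/61 84/85 79/84 82/84 85/78 85/72 85/69 85/66 85/66 59/78 17/163 18/159
176 16/162 16/163 17/165 48/90 134/63 86/65 85/66 89/66 86/65 94/68 112/66 122/75 29/125 17/164 18/167 17/164
179 17/162 17/162 17/161 62/86 135/66 126/69 135/68 139/77 135/81 134/78 133/71 129/67 21/147 17/164 17/162 18/159
```

The pot is within about 2 mm of the tile's centre. Descending on the disc.

>>> servo_tool(motion=[[0, 0, 0.3, 0], [0, 0, 0.5, 0], [0, 0, 0.5, 0], [0, 0, 0.5, 0], [0, 0, 0.4, 0], [0, 0, 0.2, 0], [0, 0, 0.1, 0], [0, 0, 0.07, 0], [0, 0, 0, 0], [0, 0, 0, 0]])

```text
t: 36.72
tcp_pos: [0.437, 0.0051, 0.0249]
eef_rot: [[-0.956, 0.294, 0.0], [0.294, 0.956, -0.0], [-0.0, 0.0, -1.0]]
ft_force: [-0.1, 0.3, 0.4]
opening: 0.998
grip_force: 0.0
```

>>> servo_tool(motion=[[0, 0, 0, 0], [0, 0, 0, 0], [0, 0, 0, 0], [0, 0, 0, 0], [0, 0, 0, 0], [0, 0, 0, 0], [0, 0, 0, 0]], hand=0, force=40)

```text
t: 37.6
tcp_pos: [0.437, 0.0051, 0.0254]
eef_rot: [[-0.956, 0.294, 0.001], [0.294, 0.956, -0.0], [-0.001, 0.0, -1.0]]
ft_force: [-3.9, 0.3, 11.9]
opening: 0.713
grip_force: 40.4
```

>>> servo_tool(motion=[[0, 0, -0.1, 0], [0, 0, -0.4, 0], [0, 0, -0.8, 0], [0, 0, -0.9, 0], [0, 0, -0.9, 0], [0, 0, -0.9, 0], [0, 0, -0.9, 0], [0, 0, -0.9, 0], [0, 0, -0.6, 0], [0, 0, -0.3, 0], [0, 0, 0, 0]])

```text
t: 38.98
tcp_pos: [0.4369, 0.0051, 0.2261]
eef_rot: [[-0.956, 0.294, 0.001], [0.294, 0.956, -0.0], [-0.001, 0.0, -1.0]]
ft_force: [0.4, -0.1, -0.8]
opening: 0.711
grip_force: 43.5
```

```bash
python3 - <<'E'
from go import *
go(.645,-.111,.215)
p=get_state()["tcp_pos"]
im=get_image("scene");h=cv2.cvtColor(im,cv2.COLOR_BGR2HSV)
# is the disc in the jaws, dot where expected?
e=pix("scene",[[p[0],p[1],p[2]-.0225+.014]])[0];print("dot expected",e)
C=e.round().astype(int);print("table spot now",h[225,232:246:2,1]);
for r in range(C[1]-8,C[1]+20,2):print(r,' '.join(f"{s}/{v}" for s,v in h[r,C[0]-20:C[0]+20:3,1:]))
E
```

```text
t 38.98 p [436.9   5.1 226.1] head 72.9 q6 7 F [ 0.4 -0.1 -0.8] -> shift units [-7.77 -1.66  0.37] 
dot expected [232.34346836 148.57210958]
table spot now [18 22 18 19 19 18 18]
141 102/95 100/69 5/52 12/22 24/21 16/31 78/91 84/76 18/28 5/47 18/28 43/24 18/28 24/32
143 87/103 103/69 0/64 27/19 61/50 74/83 70/138 76/150 34/37 27/28 20/25 32/24 26/30 32/32
145 83/71 101/68 21/85 73/73 74/93 73/94 72/95 75/126 57/54 19/27 23/22 31/25 26/30 26/29
147 98/68 106/70 74/86 73/94 73/94 73/94 71/93 73/94 43/53 31/25 20/26 21/24 29/26 29/35
149 99/72 92/75 76/91 73/94 73/94 73/94 70/91 74/90 40/64 10/52 23/22 20/25 92/47 112/59
151 84/97 68/94 77/93 73/94 71/94 73/94 73/59 67/57 40/70 8/66 23/22 20/26 21/73 115/60
153 77/120 65/94 74/93 71/93 73/94 73/94 71/90 73/91 51/70 11/67 32/24 21/24 17/61 117/59
155 74/141 55/115 78/88 74/93 73/94 73/94 73/94 73/94 61/71 8/67 21/24 28/27 13/57 108/59
157 74/142 70/134 88/81 72/92 73/94 74/93 73/94 73/94 65/78 11/68 31/25 19/27 20/38 106/58
159 73/143 75/140 85/69 88/84 76/90 74/93 74/93 74/93 69/78 8/68 29/26 29/26 16/63 110/58
161 74/142 74/142 59/82 86/68 84/82 86/86 84/88 83/86 82/81 8/68 18/28 5/51 88/61 106/58
163 75/143 73/143 70/134 79/71 81/66 81/69 84/70 84/70 82/65 20/65 23/66 85/63 106/58 106/58
165 84/137 73/143 73/143 72/134 77/83 76/70 85/66 81/66 81/66 43/88 90/65 106/58 106/58 103/57
167 137/125 82/133 75/142 77/143 74/141 73/133 76/131 76/97 89/63 106/60 108/59 106/58 106/58 106/58
```

```bash
python3 - <<'E'
from go import *
h=cv2.cvtColor(get_image("scene"),cv2.COLOR_BGR2HSV)[146:156,226:238,2];print(h)
w=np.where(h<80,90-h.astype(float),0);w[:,9:]=0;yy,xx=np.mgrid[146:156,226:238];u=[(w*xx).sum()/w.sum(),(w*yy).sum()/w.sum()]
print(u,ray("scene",[u],.2147),get_state()["tcp_pos"])
E
```

```text
[[ 94  94  94  94  94  97 109 113 111  95  56  29]
 [ 93  93  93  93  94  94  94  95  94  83  55  33]
 [ 94  94  94  94  94  94  94  94  92  82  62  46]
 [ 94  93  94  93  92  91  91  92  92  88  65  60]
 [ 94  94  94  92  77  66  64  78  90  91  65  64]
 [ 94  94  93  84  60  43  44  61  86  91  66  65]
 [ 94  94  93  89  65  48  59  73  88  91  71  67]
 [ 93  94  94  92  87  85  86  90  92  91  69  66]
 [ 94  94  94  94  93  93  93  93  93  91  68  65]
 [ 94  94  94  93  94  94  94  94  94  91  74  68]]
[np.float64(231.44152046783626), np.float64(151.1169590643275)] [[0.43258193 0.00405714]] [0.43655768 0.00514241 0.22512778]
```

>>> servo_tool(motion=[[-0.4, -0.08, 0, 0], [-0.7, -0.15, 0, 0], [-0.85, -0.18, 0, 0], [-0.85, -0.18, 0, 0], [-0.85, -0.18, 0, 0], [-0.85, -0.18, 0, 0], [-0.85, -0.18, 0, 0], [-0.85, -0.17, 0, 0], [-0.75, -0.15, 0, 0], [-0.6, -0.12, 0, 0], [-0.32, -0.06, 0, 0], [0, 0, 0, 0]])

```text
t: 40.58
tcp_pos: [0.6487, -0.1118, 0.2246]
eef_rot: [[-0.956, 0.295, -0.001], [0.295, 0.956, 0.0], [0.001, 0.0, -1.0]]
ft_force: [-0.2, -0.2, -0.3]
opening: 0.709
grip_force: 43.5
```

>>> servo_tool(motion=[[0, 0, 0.2, 0], [0, 0, 0.4, 0], [0, 0, 0.4, 0], [0, 0, 0.3, 0], [0, 0, 0.2, 0], [0, 0, 0.1, 0], [0, 0, 0, 0], [0, 0, 0, 0]])

```text
t: 41.58
tcp_pos: [0.6483, -0.1112, 0.178]
eef_rot: [[-0.956, 0.294, 0.001], [0.294, 0.956, -0.0], [-0.001, 0.0, -1.0]]
ft_force: [0.5, 0.1, -0.6]
opening: 0.715
grip_force: 43.5
```

```bash
python3 - <<'E'
from go import *
go(.648,-.111,.1698)
p=get_state()["tcp_pos"];z=p[2]-.0254+.014;e=pix("scene",[[p[0]-.003,p[1]-.001,z]])[0].round().astype(int)
h=cv2.cvtColor(get_image("scene"),cv2.COLOR_BGR2HSV)[e[1]-5:e[1]+6,e[0]-7:e[0]+8,2];print(h)
y,x=np.mgrid[e[1]-5:e[1]+6,e[0]-7:e[0]+8];print(e,ray("scene",[e],z))
E
```

```text
t 41.58 p [ 648.3 -111.2  178. ] head 72.9 q6 0 F [ 0.5  0.1 -0.6] -> shift units [0.01 0.   0.27] 
[[ 96  95  96  96  99 112 119 141 129 144 152 152 152 154 154]
 [ 96  96  96  96  96  97 100 110 104 112 116 116 120 144 148]
 [ 95  96  96  96  96  95  96  97  96  97  98  98  99 111 112]
 [ 96  96  96  96  96  94  93  93  95  96  95  96  96  97  94]
 [ 96  96  96  96  94  79  66  67  81  93  95  96  95  96  93]
 [ 96  96  96  96  95  75  54  47  64  89  95  96  96  96  92]
 [ 96  96  96  96  95  90  78  69  83  93  96  96  96  94  84]
 [ 96  95  95  96  95  95  92  90  94  95  96  96  96  94  81]
 [ 96  96  96  96  96  96  96  96  96  96  96  96  96  94  81]
 [ 95  96  96  97  96  96  96  96  96  95  96  96  96  94  73]
 [ 96  96  96  96  96  96  96  96  96  96  96  96  96  92  66]]
[337 138] [[ 0.64421737 -0.11234013]]
```

The disc's dot shows at (0.644,−0.112), over the pot. Lowering to contact.

>>> servo_tool(motion=[[0, 0, 0.14, 0], [0, 0, 0.08, 0], [0, 0, 0.05, 0], [0, 0, 0, 0], [0, 0, 0, 0]])

```text
t: 42.25
tcp_pos: [0.6482, -0.1112, 0.1696]
eef_rot: [[-0.956, 0.294, 0.0], [0.294, 0.956, -0.0], [-0.0, 0.0, -1.0]]
ft_force: [0.1, 0.3, -0.9]
opening: 0.713
grip_force: 43.5
```

>>> servo_tool(motion=[[0, 0, 0.03, 0], [0, 0, 0.02, 0], [0, 0, 0, 0]])

```text
t: 42.62
tcp_pos: [0.6483, -0.1112, 0.1684]
eef_rot: [[-0.956, 0.294, 0.001], [0.294, 0.956, -0.0], [-0.001, -0.0, -1.0]]
ft_force: [-0.6, 0.8, 1.8]
opening: 0.712
grip_force: 43.8
```

Contact. Releasing and withdrawing upward, then back toward the base.

>>> servo_tool(motion=[[0, 0, 0, 0], [0, 0, 0, 0], [0, 0, 0, 0], [0, 0, 0, 0], [0, 0, -0.2, 0], [0, 0, -0.6, 0], [0, 0, -0.8, 0], [0, 0, -0.8, 0], [0, 0, -0.6, 0], [0, 0, -0.2, 0], [0, 0, 0, 0]], hand=1)

```text
t: 44.0
tcp_pos: [0.6482, -0.1112, 0.2642]
eef_rot: [[-0.956, 0.294, 0.0], [0.294, 0.956, -0.0], [-0.0, 0.0, -1.0]]
ft_force: [0.5, -0.0, -0.7]
opening: 1.0
grip_force: 0.0
```

>>> servo_tool(motion=[[0.8, -0.25, 0, 0], [0.8, -0.25, 0, 0], [0.8, -0.25, 0, 0], [0.8, -0.25, 0, 0], [0.8, -0.25, 0, 0], [0.8, -0.25, 0, 0], [0.8, -0.25, 0, 0], [0.8, -0.25, 0, 0], [0, 0, 0, 0], [0, 0, 0, 0]])

```text
t: 45.25
tcp_pos: [0.4472, -0.112, 0.2638]
eef_rot: [[-0.956, 0.295, -0.0], [0.295, 0.956, 0.0], [0.0, 0.0, -1.0]]
ft_force: [-0.0, -0.5, 0.2]
opening: 1.003
grip_force: 0.0
```

```bash
python3 - <<'E'
from go import *
for n,z in(("top",.158),("scene",.158)):
    im=get_image(n);e=pix(n,[[.645,-.111,z]])[0].round().astype(int)
    b=blob(im,e,22,lambda h:(h[...,1]>42)&(h[...,2]>110));w=ray(n,b,z).astype(np.float32)*1000
    g=cv2.cvtColor(im,cv2.COLOR_BGR2GRAY)[e[1]-6:e[1]+7,e[0]-6:e[0]+7].astype(float)
    k=np.clip(np.median(g)-10-g,0,None);y,x=np.mgrid[-6:7,-6:7];u=[e[0]+(k*x).sum()/k.sum(),e[1]+(k*y).sum()/k.sum()]
    print(n,[np.round(x,1) for x in cv2.minAreaRect(w)],"dot",np.round(u,1),ray(n,[u],z))
E
```

```text
top [array([640.9, -99. ]), array([59.7, 85.2]), np.float64(27.7)] dot [300.4 167.6] [[ 0.64662104 -0.11025574]]
scene [array([ 642.1, -113. ]), array([57.6, 58.9]), np.float64(34.7)] dot [336.4 141.4] [[ 0.6434562  -0.11228127]]
```

Both views put the disc at about (0.645,−0.111) at the right height, flat and on the stack's axis. Handing in.

```bash
python3 -c "
from bench import sign_off;print(sign_off())"
```

```text
the job is handed in; nothing more can be done
None
```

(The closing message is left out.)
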